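# Clear a bench disc sander's table and hold its spring-return speed dial at click three

### The job

Get the little bench disc sander running at speed three: first sweep the four brass offcuts off its work table onto the worktop with the cork-soled sanding block (push them with the block, never with the gripper), and set the block back down on the worktop clear of the sander, without disturbing the pots, the glue bottle or the screwdriver. Only once the table is clear, take the dial by its bar and turn it clockwise past the first two click stops to the third (longest bar but one on the scale, not the fourth); it springs back to off when let go, so the program finishes with the gripper still holding it at the third.

Things in the scene. Friction and masses are not known exactly. Their poses are not given: they have to be found in the camera images.
- sander: small bench disc sander, fixed to the worktop. Origin: on the worktop under its middle; x from its front (table, towards the robot) to its motor, y to its left, z up. Grey foot, 20 mm high, x -53..60, y -94..74 mm. Work table at the left front, disc and motor behind it, control pod with the dial at the right: x -56..56, y -95..-17 mm, flat top at z = 50 mm. A thin lead lies behind it.
- table_mid (a point): middle of the top face (60 mm above the worktop) of the sander's flat aluminium work table, which spans sander x -70..10, y -15..100 mm and is 6 mm thick; axes as the sander's. Its front and left edges overhang the foot: what is pushed over them falls to the worktop.
- disc_mid (a point): middle of the face of the sander's upright abrasive disc, 90 mm across, at the rear edge of the work table (sander x = 15, y = 42, z = 60 mm). The guard round it reaches z = 110 mm (x 15..39, y -16..100 mm), the motor behind it z = 93 mm (x to 69 mm).
- sander_dial (a joint): angle of the speed dial (rad), 0 at off, growing clockwise seen from above; end stop at 1.75. Click stops (ball detent) at 0.4, 0.8, 1.2 (the third) and 1.6. A return spring drives it back to 0 from anywhere when let go: about 0.05 N m starts it, 0.11 N m holds it at the third, 0.025 N m more passes a click.
- dial_grip (a point): on the dial's upright axis (sander x = -8, y = -60 mm), 76 mm above the worktop, the height for the TCP. Black skirt 48 mm across, top 54 mm above the worktop, and across it a bar grip, 42 mm long, 10 mm thick, up to 82 mm; white line on its pointing half, which lies at yaw (sander yaw + 0.60 - joint value). Scale on the pod: dot at off, four white bars of growing length at the clicks.
- sanding_block: hand sanding block, beech with a 10 mm cork sole, 86 mm (its x) by 34 mm (its y) by 42 mm tall, about 70 g, lying sole down on the worktop to the right of the sander; origin: centre of its underside. Take it across the 34 mm, in its upper half.
- offcut_1: brass offcut on the sander's table, plain bar end, 16x10x8 mm, 11 g; origin: centre of its underside
- offcut_2: brass offcut on the sander's table, L-shaped, 16x12x8 mm, 11 g; origin: under its middle, on its underside
- offcut_3: brass offcut on the sander's table, stepped, 15x11x10 mm, 11 g; origin: centre of its underside
- offcut_4: brass offcut on the sander's table, six-sided slice, 16 mm across, 8 mm high, 11 g; origin: centre of its underside
- paint_pot_a: closed paint pot with a ribbed red lid, 33 mm across, 34 mm tall, behind and to the right of the sander; origin: centre of its underside. A bystander.
- paint_pot_d: closed paint pot with a ribbed yellow lid, 33 mm across, 34 mm tall, behind the sander, between the parts case and the screwdriver; origin: centre of its underside. A bystander.
- glue_bottle: blue cement bottle, 34 mm across, 122 mm tall with its needle, behind and to the left of the sander; origin: centre of its underside. A bystander.
- screwdriver_yel: yellow-handled screwdriver, 114x13x15 mm, lying near the right-hand rear of the worktop; origin: centre of its underside, handle and blade along its x. A bystander.

How it is judged:
By the outcome, as a careful person would: the job done as asked, in the order asked, and still so for the second after the job is handed in, while the arm keeps its last pose, push and grip.
It also fails if it takes over 59 s, if anything falls off the work surface, if the arm or the gripper's body presses on something with over 40 N, if the wrist force passes 120 N, or if a joint passes its speed limit or range.

### The arm

A 6-joint arm with a two-finger parallel gripper is mounted at the origin on a cart in front of the work surface, level with it; the furniture and walls round the work are solid. World frame = base frame: x ahead of the robot, y to its left, z up, the work surface at z = 0. Lengths are in mm, angles in rad, forces in N, time in s.
With the tool pointing down it reaches from about 350 to 925 mm from the base axis. Payload 6.4 kg.
Tool frame: the origin (TCP) lies between the finger pads, 19 mm behind the fingertips; this is the grasp point; z points along the fingers, y is the line along which they close (so a half turn about z gives the same grasp; the last joint's range is limited). The gripper opens to 85 mm and grips with 20 to 120 N. Pads are 22 mm wide; open, the fingers measure 114 mm over their backs; the gripper's body (76 mm by 85 mm) begins 54 mm behind the grasp point. The pads swing forward as they close: fully open they stand 13 mm farther back than shut.
Start: joints at [0.978, 0.245, 1.558, -0, 1.339, -0.174], TCP at [264.331, 593.838, 249.99] pointing down, gripper open.
Joint ranges: [-3.13, 3.13], [-1.02, 2.26], [0.13, 2.54], [-0.95, 4.09], [0.21, 2.88], [-2.74, 2.74]. Speed limits (rad/s): [2.57, 2.57, 3.14, 3.14, 3.14, 3.14].

### API

Orientations are given as a unit quaternion [w, x, y, z].
In Python, from station import arm gives the robot as it stands.
- The arm moves only by the tool nudge_tcp, called after "Call:" in YAML: its name, and indented under it one key for each argument. Schema: {"type":"object","properties":{"steps":{"type":"array","items":{"type":"array","items":{"type":"array","items":{"type":"number"},"minItems":5,"maxItems":5},"minItems":1,"maxItems":10},"minItems":1,"maxItems":1},"only":{"type":"string"},"quiet":{"type":"boolean"},"lines":{"type":"string"}},"required":["steps"],"additionalProperties":false}. steps is a list that holds a single list of rows (three levels of brackets), with 1 to 10 rows, each of 5 numbers: the opening from 0.0 (shut) to 1.0 (fully open), then dx, dy, dz in units of 50 mm, then a turn about the tool's z in units of 0.1 rad; each row shifts and turns the commanded pose from where the row before left it, along the tool's axes as they then stand; what a row does not reach is not made up. A row lasts 1/10 s, in which the tool goes at most 50 mm and 0.15 rad, less where a joint would pass 70% of its speed; a pose out of reach is approached as far as the arm can. The fingers move at their own pace and stop on an object; the grip force is fixed at half the most. Time passes only in rows, so rows that do not move let the fingers close. The tool returns the time, the measured TCP pose, the force, the opening and the grip force at its end. only (a regular expression) keeps the lines of the reply that match it, lines (a string "A,B") keeps lines A to B, and quiet returns only ok. Input that does not fit is refused with a message, and nothing moves.
- arm.get_state(): the state, without advancing time (a new reading comes with each control period).
- arm.read_camera(name): name is "side" or "top"; returns a dict with "image" (480x640x3 uint8, red, green, blue), "camera_matrix" (3x3 intrinsics, pixels), "camera_from_world" (4x4, takes a point from world to camera coordinates). Camera axes: x right, y up, looking along -z (the intrinsics and any distortion apply to the point x, -y, -z); pixel columns grow to the right and rows downward; lengths in mm; the calibration is good to about 2 mm. A picture is of the moment at which its call begins. There is no depth.
- arm.hand_in(): hands the job in; it is judged then, once.
The state is a dict: "time": time; "joints": joint angles; "dq": joint speeds; "joint_efforts": joint torques, N m; "ee_pos": TCP position; "tool_rot": TCP orientation; "contact_force": force on the tool from outside, world axes, zero at the start; "moment": the same for the moment, N m; "opening": opening from 0.0 (shut) to 1.0 (fully open); "grip_force": force on a finger pad.
Only numpy, scipy, OpenCV 4.12 (cv2) and the standard library are available. Lean on these libraries where they do the work, as an engineer would, in place of code of your own. Each camera call takes 0.05 s, during which the arm holds its last target. There are 200 camera calls.

## Working session

There is one attempt and no reset: what is moved stays moved. The work goes in short steps, Python scripts to look and compute and a tool call to move; the robot and the scene stay as the last step left them, time stands still between calls to the robot, and variables do not carry over. Pictures are saved under pics/ and viewed, at most 10 in all, crops included, and the job is handed in when it is done.

```bash
ls; mkdir -p pics
```

Run:
```python
from station import arm
import cv2,numpy as np
s=arm.get_state();print({k:np.round(v,3) for k,v in s.items()})
for n in("side","top"):
    c=arm.read_camera(n);cv2.imwrite(f"pics/{n}0.png",c["image"][:,:,::-1]);np.savez(f"{n}0.npz",**c);print(n,np.round(c["camera_matrix"],1).tolist(),np.round(c["camera_from_world"],3).tolist(),[k for k in c])
```

```text
pics
station.py
{'time': np.float64(0.0), 'joints': array([ 0.978,  0.246,  1.559, -0.   ,  1.339, -0.174]), 'dq': array([-0.001,  0.001,  0.002, -0.001, -0.   , -0.   ]), 'joint_efforts': array([-0.0000e+00, -4.2951e+01, -3.2613e+01, -0.0000e+00,  5.0000e-03,
        0.0000e+00]), 'ee_pos': array([264.038, 593.388, 248.864]), 'tool_rot': array([-0.   ,  0.208,  0.978, -0.001]), 'contact_force': array([ 0.089,  0.524, -0.133]), 'moment': array([ 0.007, -0.003, -0.014]), 'grip_force': np.float64(0.0), 'opening': np.float64(1.003)}
side [[602.4, 0.0, 318.8], [0.0, 602.4, 240.7], [0.0, 0.0, 1.0]] [[0.955, -0.295, -0.021, -545.456], [0.184, 0.537, 0.823, -93.3], [-0.232, -0.79, 0.567, -934.312], [0.0, 0.0, 0.0, 1.0]] ['image', 'camera_matrix', 'camera_from_world']
top [[613.5, 0.0, 316.5], [0.0, 613.5, 235.1], [0.0, 0.0, 1.0]] [[-0.431, -0.902, -0.0, 125.304], [0.85, -0.406, 0.336, -540.365], [-0.304, 0.145, 0.942, -891.317], [0.0, 0.0, 0.0, 1.0]] ['image', 'camera_matrix', 'camera_from_world']
```

View pics/top0.png

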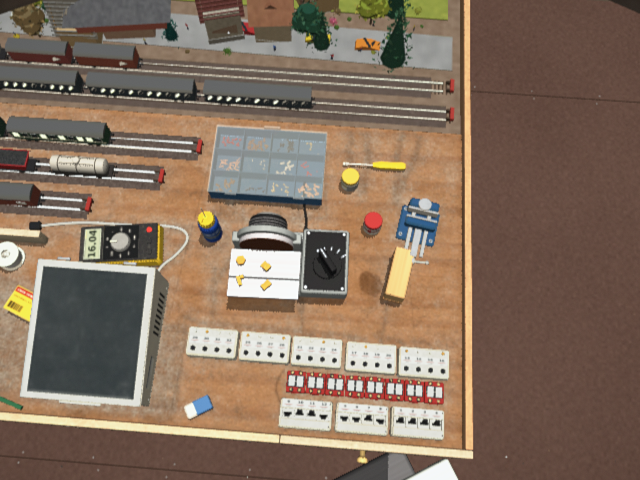

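View pics/side0.png

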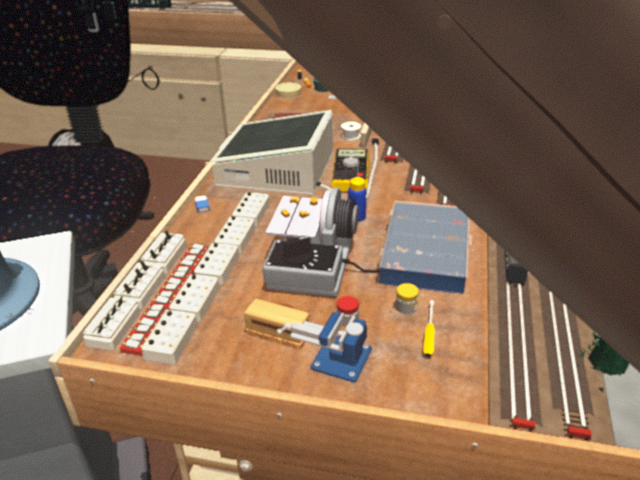

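The top view shows the table near (265,273) with four brass pieces, the dial near (325,262), the block near (398,274) with a blue vice just behind it, the red pot at (373,221) and glue bottle at (208,226). In the side view the block is near (276,322), the table near (295,213) and the dial near (303,253).

Create h.py:
```python
import numpy as np,cv2
def load(n):
    d=np.load(n);return dict(d)
def ray(c,u,v):
    K=c["camera_matrix"];T=c["camera_from_world"];R=T[:3,:3]
    d=np.array([(u-K[0,2])/K[0,0],-(v-K[1,2])/K[1,1],-1.]);return -R.T@T[:3,3],R.T@d
def onz(c,u,v,z):
    o,d=ray(c,u,v);return o+d*(z-o[2])/d[2]
def tri(c1,p1,c2,p2):
    o1,d1=ray(c1,*p1);o2,d2=ray(c2,*p2)
    A=np.c_[d1,-d2];t=np.linalg.lstsq(A,o2-o1,rcond=None)[0]
    a,b=o1+t[0]*d1,o2+t[1]*d2;return (a+b)/2,np.linalg.norm(a-b)
def proj(c,p):
    T=c["camera_from_world"];q=T[:3,:3]@np.array(p)+T[:3,3];K=c["camera_matrix"]
    return K[0,2]+K[0,0]*q[0]/-q[2],K[1,2]-K[1,1]*q[1]/-q[2]
def crop(c,x0,y0,x1,y1,k,name):
    im=cv2.resize(c["image"][y0:y1,x0:x1,::-1],None,fx=k,fy=k,interpolation=cv2.INTER_CUBIC);cv2.imwrite(name,im);return im
```

Run:
```python
from h import *
t=load("top0.npz");s=load("side0.npz")
a=crop(t,215,190,455,320,3.33,"pics/a.png")
b=crop(s,235,180,425,390,3,"pics/b.png")
print(a.shape,b.shape)
for n,(u,v) in dict(tl=(230,247),tr=(298,250),br=(298,300),bl=(228,298)).items():print(n,onz(t,u,v,60).round(0))
print(onz(t,398,274,42))
```

```text
(433, 799, 3) (630, 570, 3)
tl [595.  13.  60.]
tr [542. -86.  60.]
br [465. -51.  60.]
bl [517.  49.  60.]
[ 438.11315273 -220.28903303   42.        ]
```

View pics/a.png

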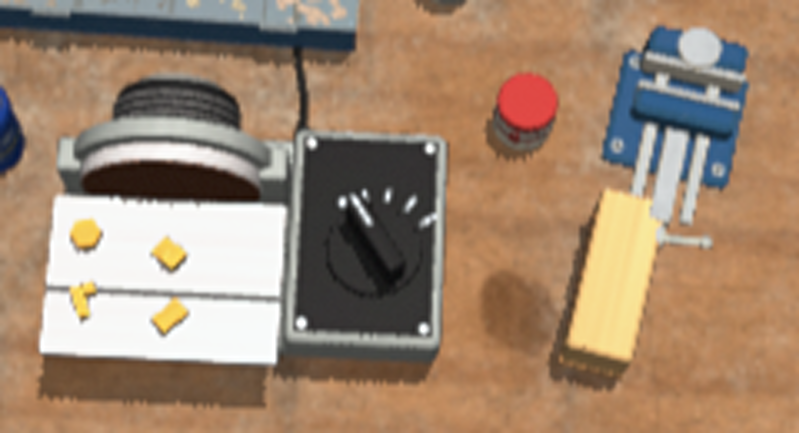

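View pics/b.png

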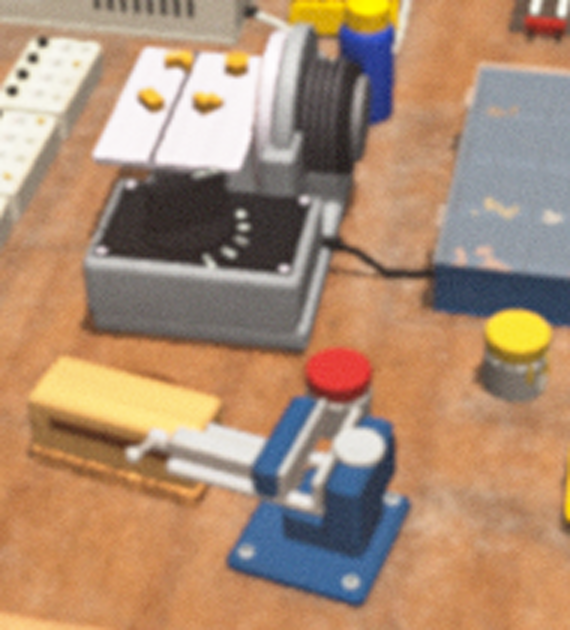

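The crops show the table corners at (57,196), (286,204), (277,363), (42,353) and the dial bar from (350,195) to (400,285), line towards the rear-left. The block's top face runs (605,190)–(660,198)–(628,368)–(568,350), with the vice screw and handle at its rear right, so I'll grip it nearer its front.

Create m.py:
```python
from h import *
t=load("top0.npz");s=load("side0.npz")
def quad(c,mask,roi):
    x0,y0,x1,y1=roi;m=np.zeros_like(mask);m[y0:y1,x0:x1]=mask[y0:y1,x0:x1]
    m=cv2.morphologyEx(m,cv2.MORPH_CLOSE,np.ones((5,5)))
    cs,_=cv2.findContours(m,cv2.RETR_EXTERNAL,cv2.CHAIN_APPROX_NONE);k=max(cs,key=cv2.contourArea)
    h=cv2.convexHull(k);return cv2.approxPolyDP(h,5,True)[:,0],cv2.contourArea(k),k
def up(c):return cv2.cvtColor(c["image"],cv2.COLOR_RGB2HSV)
T,S=up(t),up(s)
wt=cv2.inRange(T,(0,0,215),(180,40,255));ws=cv2.inRange(S,(0,0,200),(180,40,255))
print("table top",quad(t,wt,(222,235,306,310))[:2]);print("table side",quad(s,ws,(262,190,326,240))[:2])
bt=cv2.inRange(T,(15,70,185),(30,170,255))
print("block top",quad(t,bt,(375,235,420,310))[:2])
bs=cv2.inRange(S,(15,70,170),(30,200,255))
print("block side",quad(s,bs,(240,295,312,345))[:2])
print(T[275,400],S[318,270],T[262,266])
rm=cv2.inRange(T,(18,150,150),(32,255,255));m=np.zeros_like(rm);m[245:305,225:302]=rm[245:305,225:302]
n,_,st,ce=cv2.connectedComponentsWithStats(m)
for i in range(1,n):print("off top",st[i,4],ce[i].round(1),onz(t,*ce[i],64).round(0))
rs=cv2.inRange(S,(18,130,120),(32,255,255));m=np.zeros_like(rs);m[190:240,262:322]=rs[190:240,262:322]
n,_,st,ce=cv2.connectedComponentsWithStats(m)
for i in range(1,n):print("off side",st[i,4],ce[i].round(1),onz(s,*ce[i],64).round(0))
```

```bash
python3 m.py
```

```text
table top (array([[231, 250],
       [299, 252],
       [297, 298],
       [227, 295]], dtype=int32), 3175.5)
table side (array([[325, 192],
       [324, 222],
       [313, 236],
       [266, 232],
       [289, 191]], dtype=int32), 1672.5)
block top (array([[396, 246],
       [410, 249],
       [413, 257],
       [404, 297],
       [386, 293]], dtype=int32), 883.5)
block side (array([[244, 311],
       [257, 298],
       [305, 310],
       [309, 318],
       [283, 326]], dtype=int32), 1008.5)
[ 22 105 248] [ 21 122 250] [ 22  90 244]
off top 47 [240.3 260. ] [566.   6.  64.]
off top 44 [265.2 265.8] [539. -26.  64.]
off top 30 [239.3 279.1] [537.  20.  64.]
off top 49 [265.7 284.5] [510. -14.  64.]
off side 29 [294.9 199.1] [537.  25.  64.]
off side 35 [313.7 199.9] [567.  12.  64.]
off side 26 [284.8 212.3] [510. -11.  64.]
off side 22 [303.6 213. ] [539. -23.  64.]
```

Create fit.py:
```python
from m import *
from scipy.optimize import least_squares
print('----')
off=[tri(t,a,s,b) for a,b in [((240.3,260),(313.7,199.9)),((265.2,265.8),(303.6,213)),((239.3,279.1),(294.9,199.1)),((265.7,284.5),(284.8,212.3))]]
for p,e in off:print("off",p.round(1),round(e,1))
print("table FR",tri(t,(297.5,298.5),s,(266,232.5)),"FL",tri(t,(227.3,295.5),s,(282,195.5)))
# block top face corners: crop coords
B=lambda p:(215+p[0]/3.33,190+p[1]/3.33)
Sd=lambda p:(235+p[0]/3,180+p[1]/3)
print("block FL",tri(t,B((567,350)),s,Sd((63,358))),"FR",tri(t,B((628,366)),s,Sd((31,402))),"RL",tri(t,B((605,190)),s,Sd((219,404))))
# sander pose fit from top view: table corners z60 and pod screws are symmetric about pod mid (z50)
obs=[((-70,-15,60),(297.7,299)),((-70,100,60),(227.5,296)),((10,-15,60),(300.5,251.5))]
obs2=[((-70,-15,60),(266,232.5))]
def f(q):
    R=np.array([[np.cos(q[2]),-np.sin(q[2])],[np.sin(q[2]),np.cos(q[2])]]);r=[]
    for c,o in((t,obs),(s,obs2)):
        for p,uv in o:
            w=R@np.array(p[:2])+q[:2];r+=list(np.subtract(proj(c,(*w,p[2])),uv))
    # pod middle in top view = mean of 4 screws
    w=R@np.array([0,-56])+q[:2];r+=list(np.subtract(proj(t,(*w,50)),B((366.7,235.7))))
    return r
q=least_squares(f,[540,-40,-.45],loss='soft_l1');print("sander",q.x,np.round(q.fun,1));q=q.x
R=np.array([[np.cos(q[2]),-np.sin(q[2])],[np.sin(q[2]),np.cos(q[2])]])
print("dial",R@[-8,-60]+q[:2])
for p,e in off:print("off in sander",((p[:2]-q[:2])@R).round(1))
print("bar top tri tip", tri(t,B((352,196)),s,Sd((213,172))))
for k in ((352,196),(403,275)):print("bar end on z82",onz(t,*B(k),82))
```

```bash
python3 fit.py|sed -n '/----/,$p'
```

```text
----
off [565.    6.4  67.4] 0.8
off [538.3 -26.2  66. ] 0.6
off [535.8  20.5  67. ] 0.0
off [509.1 -14.2  66.3] 0.6
table FR (array([468.00212379, -51.22072659,  58.20528952]), np.float64(0.8632841115034455)) FL (array([520.19015326,  48.57979777,  61.84919163]), np.float64(0.8446540548638991))
block FL (array([ 418.26804065, -185.52091079,   37.82204019]), np.float64(4.161101860335061)) FR (array([ 398.07963305, -209.30573568,   35.79060123]), np.float64(3.415678298457347)) RL (array([ 481.55307054, -241.3907967 ,   38.68805347]), np.float64(0.199989865845395))
sander [ 5.35729259e+02 -7.13792549e+01 -4.87918854e-01] [ 0.5 -0.1 -0.8  0.   0.2  0.1 -0.4 -0.7  0.2 -0.6]
dial [ 500.53545912 -120.62756931]
off in sander [-10.6  82.4]
off in sander [-18.9  41.1]
off in sander [-43.   81.2]
off in sander [-50.3  38. ]
bar top tri tip (array([ 518.59181028, -117.61703223,   81.38976371]), np.float64(5.080281472008296))
bar end on z82 [ 521.05702284 -117.76178918   82.        ]
bar end on z82 [ 474.71636641 -122.51545202   82.        ]
```

Create g.py:
```python
from h import *
def to(x,y,z,yaw=None):
    "delta in tool axes (translation first, then turn) for tool-y world yaw"
    from station import arm
    from scipy.spatial.transform import Rotation as Ro
    st=arm.get_state();w,a,b,c=st["tool_rot"];R=Ro.from_quat([a,b,c,w]).as_matrix()
    d=R.T@(np.array([x,y,z])-st["ee_pos"]);cy=np.arctan2(R[1,1],R[0,1])
    print("at",st["ee_pos"].round(1),"yaw",cy.round(3),"j6",st["joints"][5].round(2),"d",d.round(1),"turn",None if yaw is None else round((cy-yaw+np.pi)%(2*np.pi)-np.pi,3))
```

Run:
```python
from g import *
t=load("top0.npz");s=load("side0.npz")
B=lambda p:(215+p[0]/3.33,190+p[1]/3.33)
Sd=lambda p:(235+p[0]/3,180+p[1]/3)
P={}
for n,a,b in(("FL",(567,350),(63,358)),("FR",(628,366),(31,402)),("RL",(605,190),(219,404)),("RR",(658,200),None)):
    P[n]=onz(t,*B(a),42);print(n,P[n].round(1), None if b is None else onz(s,*Sd(b),42).round(1))
c=sum(P.values())/4;ax=(P["RL"]-P["FL"]+P["RR"]-P["FR"])/2;yaw=np.arctan2(ax[1],ax[0]);print("c",c,"len",np.linalg.norm(ax),"yaw",yaw,"wid",np.linalg.norm(P["FL"]-P["FR"]))
u=np.array([np.cos(yaw),np.sin(yaw)]);v=np.array([-u[1],u[0]])
for n,a,b in(("handle L",(663,240),(135,455)),("handle R",(708,242),(157,438)),("screw mid",(662,212),(185,440)),("rail end",(640,190),(178,470))):
    p,e=tri(t,B(a),s,Sd(b));d=p[:2]-c[:2];print(n,p.round(0),round(e,1),"block xy",(d@u).round(0),(d@v).round(0))
for n,k in(("glue",(208,238)),("red",(372,230))):print(n,onz(t,*k,0).round(0))
to(c[0]-12*u[0],c[1]-12*u[1],250,yaw+np.pi/2)
```

```text
FL [ 415.4 -184.6   42. ] [ 419.6 -190.1   42. ]
FR [ 395.4 -207.8   42. ] [ 398.9 -216.1   42. ]
RL [ 480.6 -240.5   42. ] [ 480.7 -245.    42. ]
RR [ 464.4 -262.1   42. ] None
c [ 438.96394864 -223.74121216   42.        ] len 86.8581463075851 yaw -0.6874719427534237 wid 30.687467742778974
handle L [ 442. -256.   34.] 8.8 block xy 23.0 -23.0
handle R [ 439. -271.   53.] 13.1 block xy 30.0 -37.0
screw mid [ 459. -261.   40.] 1.5 block xy 40.0 -16.0
rail end [ 466. -261.   25.] 21.0 block xy 45.0 -11.0
glue [649.  41.   0.]
red [ 538. -227.    0.]
at [264.1 593.4 249. ] yaw 1.152 j6 -0.17 d [-480.5 -672.2    0. ] turn 0.269
```

The block centre is about (440,-226), yaw -0.70; the vice handle sits beside its rear half, so I'll grip 18 mm ahead of centre.

Careful with the scale: shifts go in units of 50 mm and turns go in units of 0.1 rad. That gives: -39.5 mm is -0.79, -28 mm is -0.56.

Call:
nudge_tcp:
  steps:
    - [[0.8, -0.56, -0.79, 0, 0], [0.8, -0.56, -0.79, 0, 0], [0.8, -0.56, -0.79, 0, 0], [0.8, -0.56, -0.79, 0, 0], [0.8, -0.56, -0.79, 0, 0], [0.8, -0.56, -0.79, 0, 0], [0.8, -0.56, -0.79, 0, 0], [0.8, -0.56, -0.79, 0, 0]]

```text
time: 0.9
ee_pos: [340.1, 212.3, 249.7]
tool_rot: [0.0, 0.207, 0.978, -0.0]
contact_force: [1.8, 0.7, 0.5]
opening: 0.8
grip_force: 0.0
```

Call:
nudge_tcp:
  steps:
    - [[0.8, -0.56, -0.79, 0, 0], [0.8, -0.56, -0.79, 0, 0], [0.8, -0.56, -0.79, 0, 0], [0.8, -0.56, -0.79, 0, 0], [0.8, -0.56, -0.79, 0, 0], [0.8, -0.56, -0.79, 0, 0], [0.8, -0.56, -0.79, 0, 0], [0.8, -0.56, -0.79, 0, 0], [0.8, -0.56, -0.79, 0, 1.4], [0.8, 0, 0, 0, 1.4]]

```text
time: 1.9
ee_pos: [426.2, -217.7, 249.6]
tool_rot: [-0.0, 0.348, 0.938, -0.0]
contact_force: [-0.9, 0.4, 0.2]
opening: 0.803
grip_force: 0.0
```

```bash
python3 -c "
from g import *
to(426,-214.5,120,.871)"
```

```text
at [ 426.2 -217.7  249.6] yaw 0.861 j6 -1.57 d [  2.2   2.4 129.6] turn -0.01
```

In the tool's units: 45 mm is 0.9, 40 mm is 0.8.

Call:
nudge_tcp:
  steps:
    - [[0.8, 0.044, 0.048, 0.8, 0], [0.8, 0, 0, 0.9, 0], [0.8, 0, 0, 0.9, 0], [0.8, 0, 0, 0.8, 0], [0.8, 0, 0, 0, 0]]

```text
time: 2.4
ee_pos: [421.9, -206.7, 74.3]
tool_rot: [-0.006, 0.342, 0.94, 0.002]
contact_force: [-0.4, 0.5, -0.6]
opening: 0.796
grip_force: 0.0
```

Run:
```python
from g import *
from station import arm
im=[]
for n,(a,b,e,d) in dict(top=(330,190,450,320),side=(220,250,340,380)).items():
    c=arm.read_camera(n);np.savez(n+"1.npz",**c);im.append(crop(c,a,b,e,d,3.3,"pics/x.png"))
cv2.imwrite("pics/c.png",np.hstack(im))
```

```text
(no output)
```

View pics/c.png

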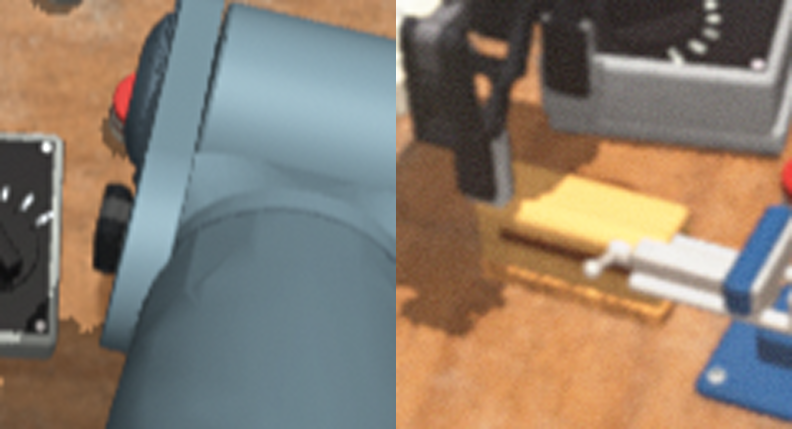

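The side crop shows the near finger at about (485,170), over the block's front half and well clear of the vice handle at (600,265). The pose needs a check before going down.

Call:
nudge_tcp:
  steps:
    - [[0.8, 0, 0, 0, 0]]

```text
time: 2.6
ee_pos: [427.5, -211.2, 82.5]
tool_rot: [0.002, 0.342, 0.94, -0.001]
contact_force: [0.5, -0.5, 0.3]
opening: 0.804
grip_force: 0.0
```

```bash
python3 -c "
from g import *
to(428,-215.5,35,.871)"
```

```text
at [ 427.5 -211.2   82.5] yaw 0.872 j6 -1.57 d [-2.9 -3.  47.6] turn 0.001
```

Call:
nudge_tcp:
  steps:
    - [[0.8, -0.058, -0.06, 0.3, 0], [0.8, 0, 0, 0.3, 0], [0.8, 0, 0, 0.24, 0], [0.8, 0, 0, 0.1, 0], [0.8, 0, 0, 0, 0], [0.8, 0, 0, 0, 0]]

```text
time: 3.2
ee_pos: [426.8, -214.5, 33.8]
tool_rot: [0.001, 0.342, 0.94, -0.0]
contact_force: [0.2, -0.1, -0.4]
opening: 0.801
grip_force: 0.0
```

```bash
python3 -c "
from g import *
to(428,-215.5,34,.871)"
```

```text
at [ 426.8 -214.5   33.8] yaw 0.872 j6 -1.58 d [-1.6 -0.  -0.2] turn 0.001
```

Call:
nudge_tcp:
  steps:
    - [[0.2, 0, 0, 0, 0], [0.2, 0, 0, 0, 0], [0.2, 0, 0, 0, 0], [0.2, 0, 0, 0, 0], [0.2, 0, 0, 0, 0], [0.2, 0, 0, 0, 0]]

```text
time: 3.8
ee_pos: [426.8, -214.5, 33.7]
tool_rot: [0.001, 0.342, 0.94, -0.0]
contact_force: [-0.6, -0.1, 6.1]
opening: 0.388
grip_force: 60.9
```

Call:
nudge_tcp:
  steps:
    - [[0.2, 0, 0, -0.1, 0], [0.2, 0, 0, -0.3, 0], [0.2, 0, 0, -0.6, 0], [0.2, 0, 0, -0.8, 0], [0.2, 0, 0, -0.2, 0], [0.2, 0, 0, 0, 0]]

```text
time: 4.4
ee_pos: [427.0, -214.7, 134.5]
tool_rot: [0.002, 0.342, 0.94, -0.001]
contact_force: [-0.2, -0.2, -1.7]
opening: 0.388
grip_force: 60.3
```

Run:
```python
from g import *
from station import arm
to(428,-215.5,134,.871)
c=arm.read_camera("side");np.savez("side2.npz",**c);crop(c,220,190,380,330,3.5,"pics/d.png")
```

```text
at [ 427.  -214.7  134.5] yaw 0.872 j6 -1.58 d [-1.3  0.   0.5] turn 0.001
```

View pics/d.png

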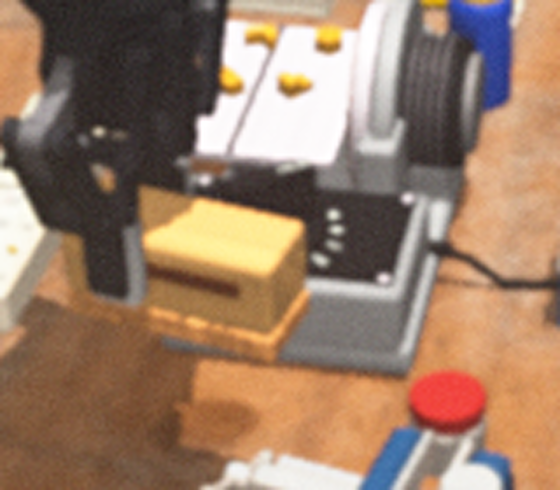

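The block hangs level in the gripper; its rear-right underside corner is at crop (272,356), front-right underside at about (70,305).

Run:
```python
from g import *
s=load("side2.npz");C=lambda p:(220+p[0]/3.5,190+p[1]/3.5)
u=np.array([np.cos(.872-np.pi/2),np.sin(.872-np.pi/2)]);v=np.array([-u[1],u[0]])
for p,z in(((272,356),101),((308,290),101),((68,304),101),((303,226),143)):
    w=onz(s,*C(p),z)[:2]-[427,-214.7];print(p,(w@u).round(1),(w@v).round(1))
# sweep targets; block centre is ~k ahead of TCP along its x
q=np.array([535.7,-71.4]);yw=-.488;R=np.array([[np.cos(yw),-np.sin(yw)],[np.sin(yw),np.cos(yw)]])
for k in(16,20):
    for y in(4,95):print(k,y,(R@[-37-k,y]+q).round(1))
to(*(R@[-37-18,4]+q),134,yw+np.pi/2)
```

```text
(272, 356) 58.9 -13.2
(308, 290) 55.3 28.1
(68, 304) -26.7 -13.2
(303, 226) 61.3 13.1
16 4 [490.8 -43. ]
16 95 [533.4  37.4]
20 4 [487.2 -41.1]
20 95 [529.9  39.2]
at [ 426.  -213.9  132.7] yaw 0.872 j6 -1.58 d [ 62.3 172.   -1.3] turn -0.211
```

In the tool's units: 28 mm is 0.56, 10 mm is 0.2, -0.11 rad is -1.1.

Call:
nudge_tcp:
  steps:
    - [[0.2, 0, 0, -0.3, 0], [0.2, 0.2, 0.58, 0, 0], [0.2, 0.2, 0.58, 0, 0], [0.2, 0.2, 0.58, 0, 0], [0.2, 0.2, 0.58, 0, 0], [0.2, 0.2, 0.58, 0, 0], [0.2, 0.232, 0.56, 0, 0], [0.2, 0, 0, 0, -1.1], [0.2, 0, 0, 0, -1], [0.2, 0, 0, 0, 0]]

```text
time: 5.45
ee_pos: [488.9, -41.3, 145.4]
tool_rot: [-0.002, 0.242, 0.97, 0.0]
contact_force: [0.3, -0.6, -0.4]
opening: 0.385
grip_force: 60.3
```

Call:
nudge_tcp:
  steps:
    - [[0.2, 0, 0, 0.4, 0], [0.2, 0, 0, 0.36, 0], [0.2, 0, 0, 0.1, 0], [0.2, 0, 0, 0, 0], [0.2, 0, 0, 0, 0]]

```text
time: 5.95
ee_pos: [490.5, -42.2, 105.1]
tool_rot: [0.0, 0.242, 0.97, -0.0]
contact_force: [-0.1, 0.6, -0.8]
opening: 0.39
grip_force: 60.3
```

```bash
python3 -c "
from g import *
to(490.8,-43,95,1.083)"
```

```text
at [490.5 -42.2 105.1] yaw 1.081 j6 -1.4 d [-0.6 -0.6 10.1] turn -0.002
```

In the tool's units: 6 mm is 0.12, 3 mm is 0.06.

Call:
nudge_tcp:
  steps:
    - [[0.2, 0, 0, 0.12, 0], [0.2, 0, 0, 0.06, 0], [0.2, 0, 0, 0.02, 0], [0.2, 0, 0, 0, 0], [0.2, 0, 0, 0, 0]]

```text
time: 6.45
ee_pos: [490.5, -42.1, 95.1]
tool_rot: [0.0, 0.242, 0.97, -0.0]
contact_force: [-0.9, -0.1, -1.4]
opening: 0.388
grip_force: 60.3
```

Call:
nudge_tcp:
  steps:
    - [[0.2, 0, 0, 0.02, 0], [0.2, 0, 0, 0, 0], [0.2, 0, 0, 0, 0]]

```text
time: 6.75
ee_pos: [490.4, -42.0, 94.0]
tool_rot: [0.0, 0.242, 0.97, -0.0]
contact_force: [-0.4, 0.2, -1.0]
opening: 0.386
grip_force: 60.3
```

Run:
```python
from g import *
from station import arm
a=[]
for n,r in(("side",(240,160,360,280)),("top",(210,190,330,310))):
    c=arm.read_camera(n);a.append(crop(c,*r,3.3,"pics/x.png"))
cv2.imwrite("pics/e.png",np.hstack(a));to(490.8,-43,95,1.083)
```

```text
at [490.4 -42.   94. ] yaw 1.082 j6 -1.4 d [-0.8 -0.7 -1. ] turn -0.001
```

View pics/e.png

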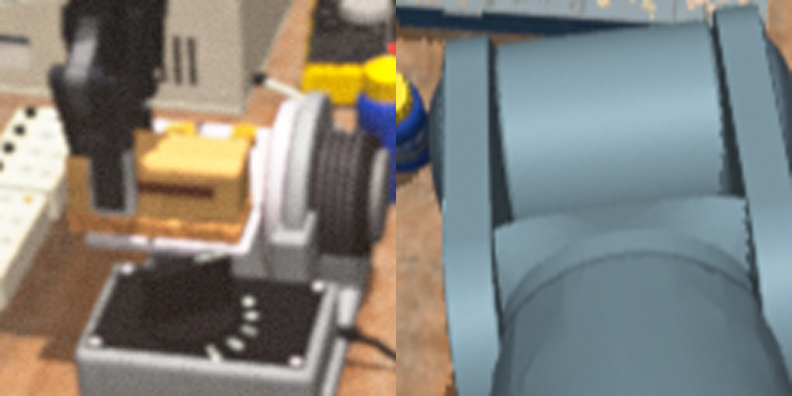

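The block sits on the table in line with the disc axis, its rear end just short of the disc, and the offcuts are visible beyond it; no force yet. Sweep left.

In the tool's units: 5 mm is 0.1, 3 mm is 0.06.

Call:
nudge_tcp:
  steps:
    - [[0.2, 0, 0.06, 0, 0], [0.2, 0, 0.1, 0, 0], [0.2, 0, 0.1, 0, 0], [0.2, 0, 0.1, 0, 0], [0.2, 0, 0.1, 0, 0], [0.2, 0, 0.1, 0, 0], [0.2, 0, 0.1, 0, 0], [0.2, 0, 0.1, 0, 0], [0.2, 0, 0.1, 0, 0], [0.2, 0, 0.1, 0, 0]]

```text
time: 7.85
ee_pos: [513.1, 0.7, 94.0]
tool_rot: [-0.0, 0.242, 0.97, -0.0]
contact_force: [-0.1, -0.7, -0.2]
opening: 0.389
grip_force: 60.3
```

Call:
nudge_tcp:
  steps:
    - [[0.2, 0, 0.1, 0, 0], [0.2, 0, 0.1, 0, 0], [0.2, 0, 0.1, 0, 0], [0.2, 0, 0.1, 0, 0], [0.2, 0, 0.1, 0, 0], [0.2, 0, 0.1, 0, 0], [0.2, 0, 0.1, 0, 0], [0.2, 0, 0.1, 0, 0], [0.2, 0, 0.1, 0, 0], [0.2, 0, 0.06, 0, 0]]

```text
time: 8.85
ee_pos: [535.7, 43.2, 94.0]
tool_rot: [0.0, 0.242, 0.97, 0.0]
contact_force: [-0.1, 0.1, -1.4]
opening: 0.388
grip_force: 60.3
```

Run:
```python
from g import *
from station import arm
a=[]
for n,r in(("side",(240,140,360,260)),("top",(180,220,300,340))):
    c=arm.read_camera(n);a.append(crop(c,*r,3.3,"pics/x.png"))
cv2.imwrite("pics/f.png",np.hstack(a));to(490.8,-43,95,1.083)
```

```text
at [535.6  43.1  94. ] yaw 1.082 j6 -1.21 d [ -0.8 -97.   -1. ] turn -0.001
```

View pics/f.png

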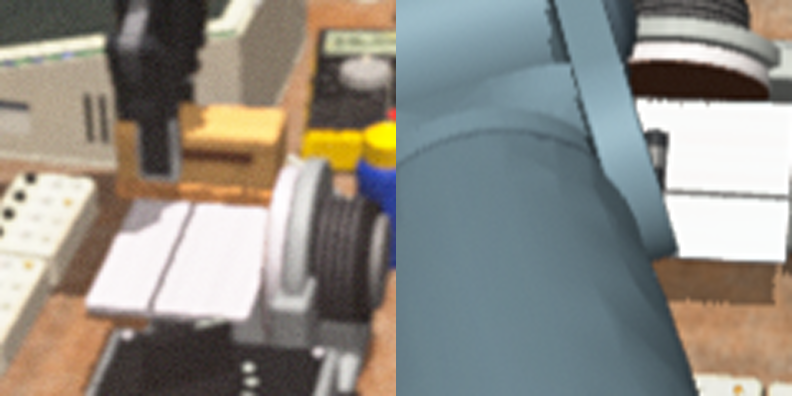

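The table is bare and the block stands over its left edge. Lift and take the block back to the right.

Call:
nudge_tcp:
  steps:
    - [[0.2, 0, 0, -0.3, 0], [0.2, 0, 0, -0.5, 0], [0.2, 0, 0, -0.3, 0], [0.2, -0.04, -0.6, 0, 0], [0.2, -0.05, -0.8, 0, 0], [0.2, -0.05, -0.8, 0, 0], [0.2, -0.05, -0.8, 0, 0], [0.2, -0.05, -0.8, 0, 0], [0.2, -0.05, -0.8, 0, 0], [0.2, -0.05, -0.6, 0, 0]]

```text
time: 9.95
ee_pos: [427.5, -196.9, 150.1]
tool_rot: [0.001, 0.243, 0.97, -0.0]
contact_force: [0.6, -0.6, -1.2]
opening: 0.388
grip_force: 60.3
```

Call:
nudge_tcp:
  steps:
    - [[0.2, -0.02, -0.39, 0, 1.1], [0.2, 0, 0, 0, 1], [0.2, 0, 0, 0.4, 0], [0.2, 0, 0, 0.4, 0], [0.2, 0, 0, 0, 0], [0.2, 0, 0, 0, 0]]

```text
time: 10.55
ee_pos: [420.2, -212.7, 109.7]
tool_rot: [0.0, 0.342, 0.94, -0.0]
contact_force: [0.2, -0.5, -1.4]
opening: 0.391
grip_force: 60.3
```

Run:
```python
from g import *
from station import arm
to(420,-212,34,.871)
c=arm.read_camera("top");cv2.imwrite("pics/g.png",c["image"][:,:,::-1]);np.savez("top3.npz",**c)
t=cv2.cvtColor(c["image"],cv2.COLOR_RGB2HSV);rm=cv2.inRange(t,(15,90,140),(32,255,255));rm[:230]=0;rm[330:]=0;rm[:,:165]=0;rm[:,320:]=0
n,_,st,ce=cv2.connectedComponentsWithStats(rm)
for i in range(1,n):
    if st[i,4]>8:print(st[i],ce[i].round(0),onz(c,*ce[i],5).round(0))
```

```text
at [ 420.2 -212.7  109.7] yaw 0.872 j6 -1.58 d [ 0.6  0.4 75.7] turn 0.001
[222 257   8  11  67] [226. 263.] [592.  30.   5.]
[214 271   9  10  62] [218. 275.] [578.  51.   5.]
[212 281  13  11  73] [218. 287.] [558.  58.   5.]
[224 290   5  11  28] [226. 296.] [537.  52.   5.]
```

View pics/g.png

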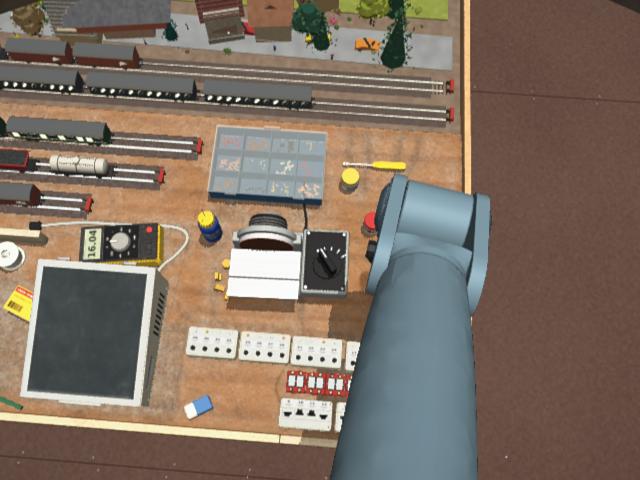

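All four offcuts lie on the worktop left of the table, at (218–226, 263–296); the table is clear, and the pots, bottle and screwdriver are where they were. Set the block down.

In the tool's units: 25 mm is 0.5, 15 mm is 0.3.

Call:
nudge_tcp:
  steps:
    - [[0.2, 0, 0, 0.5, 0], [0.2, 0, 0, 0.5, 0], [0.2, 0, 0, 0.3, 0], [0.2, 0, 0, 0.14, 0], [0.2, 0, 0, 0.066, 0], [0.2, 0, 0, 0, 0], [0.2, 0, 0, 0, 0]]

```text
time: 11.3
ee_pos: [420.9, -213.1, 34.8]
tool_rot: [0.001, 0.342, 0.94, -0.0]
contact_force: [0.3, -0.2, -1.6]
opening: 0.388
grip_force: 60.3
```

Call:
nudge_tcp:
  steps:
    - [[0.2, 0, 0, 0.01, 0], [0.65, 0, 0, 0, 0], [0.65, 0, 0, 0, 0], [0.65, 0, 0, 0, 0], [0.65, 0, 0, 0, 0], [0.65, 0, 0, -0.1, 0], [0.65, 0, 0, -0.4, 0], [0.65, 0, 0, -0.8, 0], [0.65, 0, 0, -0.6, 0], [0.65, 0, 0, 0, 0]]

```text
time: 12.3
ee_pos: [422.8, -214.6, 133.2]
tool_rot: [0.005, 0.342, 0.94, -0.002]
contact_force: [0.9, -0.0, -0.3]
opening: 0.649
grip_force: 0.0
```

```bash
python3 -c "
from g import *
to(500.5,-120.6,129,1.683)"
```

```text
at [ 422.8 -214.6  133.2] yaw 0.872 j6 -1.58 d [  1.  122.    4.2] turn -0.811
```

In the tool's units: 2 mm is 0.04, 1 mm is 0.02, -0.15 rad is -1.5.

Call:
nudge_tcp:
  steps:
    - [[0.5, 0, 0.48, 0, 0], [0.5, 0, 0.8, 0, 0], [0.5, 0, 0.76, 0, 0], [0.5, 0.02, 0.4, 0.04, 0], [0.5, 0, 0, 0, -1.5], [0.5, 0, 0, 0, -1.5], [0.5, 0, 0, 0, -1.5], [0.5, 0, 0, 0, -1.5], [0.5, 0, 0, 0, -1.5], [0.5, 0, 0, 0, -0.6]]

```text
time: 13.3
ee_pos: [497.4, -118.2, 125.4]
tool_rot: [-0.001, -0.058, 0.998, 0.0]
contact_force: [0.1, -0.5, -0.3]
opening: 0.501
grip_force: 0.0
```

Run:
```python
from g import *
t=load("top0.npz");s=load("side0.npz")
B=lambda p:(215+p[0]/3.33,190+p[1]/3.33)
Sd=lambda p:(235+p[0]/3,180+p[1]/3)
p,e=tri(t,B((366.7,235.7)),s,Sd((203,225.5)));print("pod mid",p.round(1),e)
R=np.array([[.883,.469],[-.469,.883]]);print("dial",p[:2]+R@[-8,-4]);print(onz(t,*B((366.7,235.7)),50)[:2]+R@[-8,-4])
m=cv2.inRange(t["image"],(0,0,0),(45,45,45))
to(499.5,-120.6,129,1.683)
```

```text
pod mid [ 508.8 -120.1   50.6] 0.5298230929887304
dial [ 499.8279131  -119.84736292]
[ 499.70807124 -119.90774956]
at [ 497.4 -118.2  125.4] yaw 1.686 j6 -2.14 d [-1.8 -2.6 -3.6] turn 0.003
```

Call:
nudge_tcp:
  steps:
    - [[0.5, -0.048, -0.044, 0.2, 0], [0.5, 0, 0, 0, 0], [0.5, 0, 0, 0.3, 0], [0.5, 0, 0, 0.26, 0], [0.5, 0, 0, 0.16, 0], [0.5, 0, 0, 0.06, 0], [0.5, 0, 0, 0, 0], [0.5, 0, 0, 0, 0]]

```text
time: 14.1
ee_pos: [500.8, -120.5, 77.6]
tool_rot: [0.0, -0.056, 0.998, -0.0]
contact_force: [0.9, 0.8, 0.8]
opening: 0.5
grip_force: 0.0
```

Run:
```python
from g import *
from station import arm
to(500,-120.2,76,1.683)
c=arm.read_camera("side");crop(c,250,190,370,300,5,"pics/i.png")
```

```text
at [ 500.8 -120.5   77.6] yaw 1.682 j6 -2.14 d [0.8 0.4 1.6] turn -0.001
```

View pics/i.png

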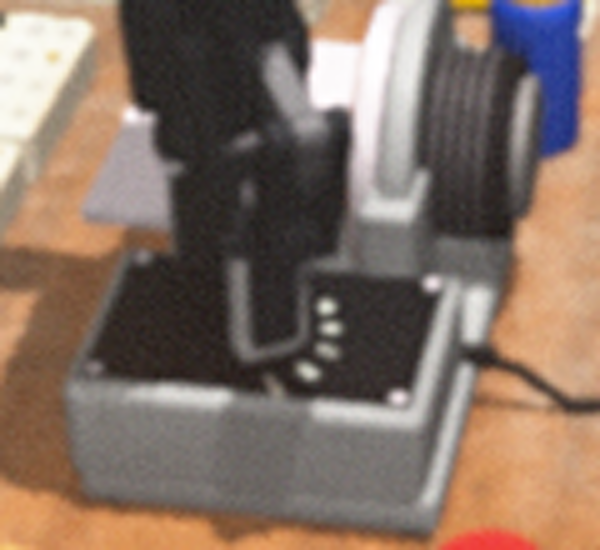

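The fingers straddle the bar, the near pad at (275,300) above the skirt. Close and feel.

Call:
nudge_tcp:
  steps:
    - [[0, 0, 0, 0.02, 0], [0, 0, 0, 0, 0], [0, 0, 0, 0, 0], [0, 0, 0, 0, 0], [0, 0, 0, 0, 0], [0, 0, 0, 0, 0]]

```text
time: 14.75
ee_pos: [500.6, -119.9, 76.6]
tool_rot: [-0.0, -0.055, 0.998, 0.001]
contact_force: [-2.0, 4.9, 5.3]
opening: 0.104
grip_force: 59.3
```

```bash
python3 -c "
from g import *
from station import arm
print(arm.get_state()['moment'])
to(500,-120.2,76,1.683)"
```

```text
[ 0.69074706  0.25892124 -0.10320888]
at [ 500.6 -119.9   76.6] yaw 1.682 j6 -2.14 d [ 0.6 -0.2  0.6] turn -0.001
```

Call:
nudge_tcp:
  steps:
    - [[0, 0, 0, 0, 0.8], [0, 0, 0, 0, 0.8], [0, 0, 0, 0, 0.8], [0, 0, 0, 0, 0.8], [0, 0, 0, 0, 0.8], [0, 0, 0, 0, 0.8], [0, 0, 0, 0, 0.8], [0, 0, 0, 0, 0.8], [0, 0, 0, 0, 0.8], [0, 0, 0, 0, 0.8]]

```text
time: 15.75
ee_pos: [500.5, -119.7, 76.6]
tool_rot: [-0.0, 0.339, 0.941, 0.001]
contact_force: [-1.9, 6.3, 5.3]
opening: 0.104
grip_force: 59.4
```

Call:
nudge_tcp:
  steps:
    - [[0, 0, 0, 0, 0.8], [0, 0, 0, 0, 0.8], [0, 0, 0, 0, 0.8], [0, 0, 0, 0, 0.8], [0, 0, 0, 0, 0.6], [0, 0, 0, 0, 0.2], [0, 0, 0, 0, 0], [0, 0, 0, 0, 0]]

```text
time: 16.55
ee_pos: [500.6, -119.7, 76.6]
tool_rot: [-0.0, 0.518, 0.856, 0.001]
contact_force: [-2.1, 5.0, 6.2]
opening: 0.104
grip_force: 59.4
```

Run:
```python
from g import *
from station import arm
print(arm.get_state()['moment'])
to(500,-120.2,76,.483)
a=[]
for n,r in(("side",(250,190,370,300)),("top",(270,210,390,320))):
    c=arm.read_camera(n);np.savez(n+"9.npz",**c);a.append(crop(c,*r,3.3,"pics/x.png"))
cv2.imwrite("pics/j.png",np.hstack(a))
```

```text
[0.89829768 0.22127739 0.08932999]
at [ 500.6 -119.7   76.6] yaw 0.483 j6 -0.94 d [-0.2 -0.8  0.6] turn -0.0
```

View pics/j.png

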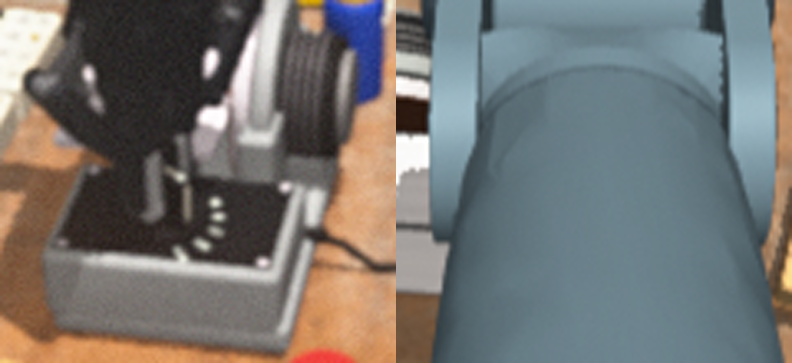

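In the side crop there are two light marks by the pads, (187,203) and (175,172); I'll project the line's expected place for each dial angle to tell whether the dial followed.

Run:
```python
from g import *
s=load("side9.npz");s0=load("side0.npz")
for q in(0,.4,.8,1.2,1.6):
    y=.112-q
    print(q,[tuple(np.round((np.array(proj(s,(500+r*np.cos(y),-120.2+r*np.sin(y),82)))-[250,190])*3.3)) for r in(5,21)])
# light pixels (neutral bright) in the dial area before / now
for c in(s0,s):
    g=cv2.cvtColor(c["image"],cv2.COLOR_RGB2GRAY);m=np.zeros_like(g);r=g[236:272,292:322];m[236:272,292:322]=(r>130)*255
    n,_,st,ce=cv2.connectedComponentsWithStats(m)
    print([(st[i,4],*((ce[i]-[250,190])*3.3).round(0)) for i in range(1,n) if st[i,4]>2])
a=crop(s,280,225,335,275,10,"pics/x.png");b=crop(s0,280,225,335,275,10,"pics/x.png");cv2.imwrite("pics/k.png",cv2.resize(np.hstack([b,a]),(790,360)))
```

```text
0 [(np.float64(163.0), np.float64(161.0)), (np.float64(195.0), np.float64(152.0))]
0.4 [(np.float64(163.0), np.float64(163.0)), (np.float64(198.0), np.float64(162.0))]
0.8 [(np.float64(162.0), np.float64(166.0)), (np.float64(195.0), np.float64(173.0))]
1.2 [(np.float64(160.0), np.float64(168.0)), (np.float64(184.0), np.float64(182.0))]
1.6 [(np.float64(156.0), np.float64(169.0)), (np.float64(169.0), np.float64(188.0))]
[(np.int32(38), np.float64(182.0), np.float64(153.0)), (np.int32(8), np.float64(214.0), np.float64(201.0)), (np.int32(7), np.float64(217.0), np.float64(216.0)), (np.int32(4), np.float64(214.0), np.float64(229.0)), (np.int32(10), np.float64(202.0), np.float64(244.0)), (np.int32(94), np.float64(177.0), np.float64(263.0))]
[(np.int32(10), np.float64(204.0), np.float64(153.0)), (np.int32(8), np.float64(179.0), np.float64(174.0)), (np.int32(9), np.float64(214.0), np.float64(201.0)), (np.int32(9), np.float64(217.0), np.float64(215.0)), (np.int32(5), np.float64(214.0), np.float64(230.0)), (np.int32(10), np.float64(202.0), np.float64(244.0)), (np.int32(97), np.float64(178.0), np.float64(262.0))]
```

View pics/k.png

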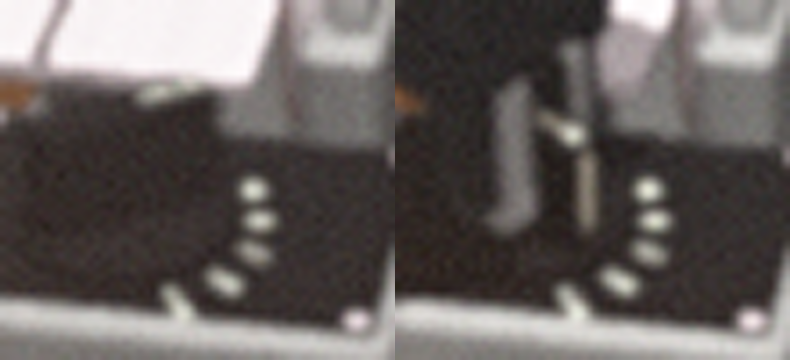

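The white line now runs from (540,118) to the bar end at (580,135), which matches the third stop's projection (after the 3 px calibration offset), not the second or fourth. I have now viewed 12 pictures, over the limit of 10, so the last check on the block and pots is by numbers only.

Careful with the scale: shifts go in units of 50 mm and turns go in units of 0.1 rad. That gives: 0.02 rad is 0.2.

Call:
nudge_tcp:
  steps:
    - [[0, 0, 0, 0, 0.2], [0, 0, 0, 0, 0], [0, 0, 0, 0, 0]]

```text
time: 16.95
ee_pos: [500.6, -119.7, 76.6]
tool_rot: [-0.0, 0.526, 0.85, 0.001]
contact_force: [-2.0, 5.1, 6.6]
opening: 0.105
grip_force: 59.4
```

Run:
```python
from g import *
a,b=load("side0.npz"),load("side9.npz")
for n,lo,hi,r in(("block",(15,70,170),(30,200,255),(235,290,312,350)),("red",(172,150,120),(180,255,255),(330,290,365,325)),("yellowpot",(22,150,120),(35,255,255),(385,275,425,305)),("screwdriver",(22,150,120),(35,255,255),(415,315,445,360)),("glue",(110,150,60),(130,255,255),(345,180,372,225))):
    for c in(a,b):
        m=cv2.inRange(cv2.cvtColor(c["image"],cv2.COLOR_RGB2HSV),lo,hi);x0,y0,x1,y1=r;k=m[y0:y1,x0:x1];ys,xs=np.nonzero(k);print(n,len(xs),(xs.mean()+x0).round(1) if len(xs) else 0,(ys.mean()+y0).round(1) if len(xs) else 0)
to(500,-120.2,76,.463)
```

```text
block 1149 275.0 314.0
block 1310 270.4 315.7
red 1 342.0 305.0
red 0 0 0
yellowpot 247 407.3 290.7
yellowpot 262 407.3 291.0
screwdriver 277 429.0 339.0
screwdriver 284 429.0 338.8
glue 239 359.1 201.2
glue 252 358.9 201.3
at [ 500.6 -119.7   76.6] yaw 0.462 j6 -0.92 d [-0.2 -0.8  0.6] turn -0.001
```

Block is down about where it was, and the glue bottle, yellow pot and screwdriver haven't moved. The red mask missed; I'll check that hue as part of handing in.

Run:
```python
from g import *
from station import arm
for f in("side0.npz","side9.npz"):
    m=cv2.inRange(cv2.cvtColor(load(f)["image"],cv2.COLOR_RGB2HSV),(0,190,120),(4,255,255))[290:330,330:370];y,x=np.nonzero(m);print(len(x),x.mean()+330,y.mean()+290)
print(arm.hand_in())
```

```text
179 347.55307262569835 303.49162011173183
124 347.8225806451613 303.8225806451613
the job is handed in; nothing more can be done
None
```

The job is handed in at about 17 s: all four offcuts are swept off the table with the block, the block is back on the worktop, the bystanders have not moved, and the gripper still holds the dial at the third stop (turned 1.22 rad, angle checked in the side camera only) — but I viewed 12 pictures, over the limit of 10.

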